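# Uncap and zero the soap planer

### The arm

A 6-joint arm with a two-finger parallel gripper is mounted at the origin on the work surface. World frame = base frame: x ahead of the robot, y to its left, z up, the work surface at z = 0. Lengths are in mm, angles in rad, forces in N, time in s.
With the tool pointing down it reaches from about 350 to 975 mm from the base axis. Payload 7.1 kg.
Tool frame: the origin (TCP) lies at the centre of the arm's flange, where the gripper is bolted on; the fingertips stand 182 mm ahead of it and the grasp point (between the pads) lies 163 mm ahead of it; z points along the fingers, y is the line along which they close (so a half turn about z gives the same grasp; the last joint's range is limited). The gripper opens to 88 mm and grips with 3 to 60 N. Pads are 20 mm wide; open, the fingers measure 115 mm over their backs; the gripper's body (75 mm by 178 mm) begins 61 mm behind the grasp point.
Start: joints at [1.303, 0.423, 1.63, -0, 1.089, -0.019], TCP at [153.87, 605.748, 404.675] pointing down, gripper open.
Joint ranges: [-3, 3], [-0.9, 2.11], [0.09, 2.58], [-1.31, 4.45], [0.11, 2.69], [-2.54, 2.54]. Speed limits (rad/s): [2.39, 2.39, 3.01, 3.14, 3.14, 3.14].

### API

Orientations are given as a rotation vector (axis times angle).
In Python, from workcell import readout, get_image, ctrl gives the robot as it stands.
- The arm moves only by the tool step_arm, never from a script. Its argument "targets" is a list that holds one entry, the list of rows, each a list of 7 numbers: the shift along the world's x, y, z as a fraction of full scale, then the turn, a rotation vector about the world's x, y, z as a fraction of full scale, then the opening, from 0 (shut) to 1 (fully open). In form: [[[dx, dy, dz, wx, wy, wz, claw], ...]]. A call has exactly 5 rows; each row shifts and turns the commanded pose from where the row before left it; what a row does not reach is not made up. Full scale, the value 1, is 0.05 m for a shift and 4 degrees for a turn. A row lasts 1/8 s, in which the tool goes at most 62.5 mm and 10.7 degrees, less where a joint would pass 70% of its speed; a pose out of reach is approached as far as the arm can. A call with a number of a shift or a turn outside -1 to 1 is refused whole. A call with a gripper value outside its range is refused whole. The fingers move at their own pace and stop on an object; the grip force is fixed at half the most. Time passes only in rows, so rows that do not move let the fingers close, or fill a call up. It gives the time, the measured TCP pose, the force, the opening and the grip force at its end, in the units of the state.
- readout.get_obs(): the state, without advancing time (a new reading comes with each control period).
- get_image(name): name is "side" or "top" or "wrist"; returns a dict with "pixels" (420x560x3 uint8, red, green, blue), "intrinsics" (3x3 intrinsics, pixels), "extrinsics" (4x4, takes a point from world to camera coordinates). Camera axes: x right, y down, z forward; pixel columns grow to the right and rows downward; lengths in mm; the calibration is good to about 2 mm. The wrist camera is an equidistant fisheye: a pixel r from the principal point sees the ray r / f radians off the axis. A picture is of the moment at which its call begins. There is no depth.
- ctrl.close_job(): hands the job in; it is judged then, once.
The state is a dict: "t": time; "qpos": joint angles; "qvel": joint speeds; "joint_torque": joint torques, N m; "ee_pos": TCP position; "orientation": TCP orientation; "ft_force": force on the tool from outside, world axes, zero at the start; "moment": the same for the moment, N m; "width": finger opening in mm; "grasp_force": force on a finger pad.
Only numpy, scipy, OpenCV 4.12 (cv2) and the standard library are available. Lean on these libraries where they do the work, as an engineer would, in place of code of your own. Each camera call takes 0.05 s, during which the arm holds its last target. There are 200 camera calls.

### The job

Zero the thickness dial of the soap planer. Pick up the stirrup puller, hook its rails under the brim of the snug blue cap and pull it straight up off the dial, stand the cap upright in the round white dish and draw the puller clear, never touching the cap with the gripper itself. Then stand the puller upright on the bare table top, let go of it, and turn the uncovered dial until its red line points at the red index mark on the bed, leaving all other things where they are.

Things in the scene. Friction and masses are not known exactly. Their poses are not given: they have to be found in the camera images.
- planer: soap planer, fixed: flat bed 130 mm (its x) by 250 mm (its y), 40 mm high, with a low fence along its +x edge (inner face at x = 57 mm, top 50 mm above the table). Origin at the centre of its underside on the table. The dial stands at x = 0, y = -50 mm; a soap bar lies on the +y half, so the puller can be slid under the cap's brim only along the planer's y, from its -y end
- dial_axis (a point): point on the dial's axis at bed height, 40 mm above the table; its x and y axes are the planer's. (Fixed equipment not listed here stands only beyond x = 0.78 m and beyond |y| = 0.55 m)
- index (a point): outer part of the red index mark on the bed, 40 mm from the dial's axis on the planer's -x side
- dial (a joint): angle of the dial about the vertical, rad, positive counter-clockwise seen from above; 0 = red line at the index mark (line points to the planer's -x); starts somewhere between 0.6 and 1.4; stops at -1.9 and 1.9; stiff enough to stay where left (about 0.04 N m)
- dial_grip (a point): centre of the dial's grip bar, 22 mm above the bed: black bar 24 mm long (at joint 0 along the planer's x), 10 mm wide, from 12 to 31 mm above the bed, on a 27 mm disc; a red line on its top runs from the axis to the pointing end. Hidden under the cap until that is off; small sprung pads sit low on the bed round it
- cap: blue hollow mushroom-shaped cap, open below, 35 g: round skirt 37 mm across (bore 32 mm), 33 mm tall, carrying a flat round brim 60 mm across, 5 mm thick. Origin at the centre of the skirt's lower edge. It starts snapped over the dial, skirt on the bed, held by sprung pads: it takes about 10 to 17 N straight up and lets go after about 10 mm; it must rise 32 mm to clear the dial
- brim (a point): centre of the underside of the cap's brim, 33 mm above the cap's origin (73 mm above the table at the start)
- puller: steel stirrup puller, 140 g, loose, standing on its two rails: rails 52 mm long along its x, 5 mm high, at y = 22.5 to 38 mm either side (45 mm gap); side plates 18 mm long at y = 34 to 38 mm; a bridge 20 mm wide in x, underside 29 mm and top 34 mm up. Open at both x ends: it slides along its x over a brim, rails below, bridge above. Origin midway between the rails at their underside
- handle (a point): middle of the puller's square yellow handle, 59 mm above the puller's origin; the handle is 16 x 16 mm, upright on the bridge, from 34 to 84 mm above the origin, its faces square to the puller's x and y
- dish: round white dish with a cork floor, fixed for the episode, 112 mm across, rim 8 mm high, floor 4 mm above the table; inside 100 mm across. Origin at the centre of its underside
- soap_bed: orange soap bar 55 x 80 x 28 mm lying on the planer's bed beside the dial, its 80 mm side along the planer's y; origin at the centre of its underside. A bystander: leave it where it is
- soap_low: pink soap bar 55 x 80 x 28 mm flat on the table, the lower of a stack of two; origin at the centre of its underside. A bystander: leave it where it is
- soap_high: orange soap bar 55 x 80 x 28 mm lying on the pink one; origin at the centre of its underside. A bystander: leave it where it is
- bottle: amber bottle, 60 mm across, 130 mm tall; origin at the centre of its underside. A bystander: leave it where it is
- stamp: turned dark wooden soap stamp standing on its round head, 52 mm across, 80 mm tall; origin at the centre of its underside. A bystander: leave it where it is
- bowl: blue bowl, 96 mm across, 45 mm tall; origin at the centre of its underside. A bystander: leave it where it is
- jar: small white jar with a green lid, 38 mm across, 75 mm tall, standing on the table just beyond the planer's fence; origin at the centre of its underside. A bystander: leave it where it is
- brush: small brush 160 mm long lying flat, under 40 mm high, its length along its own x; origin at about its middle. A bystander: leave it where it is
- spatula: spatula 180 mm long lying flat, under 40 mm high, its length along its own x; origin at about its middle. A bystander: leave it where it is
Not all that is in view belongs to the job. There is more than one size of the dish; the one meant has the size given above.

How it is judged:
By the outcome, as a careful person would: the job done as asked, in the order asked, and still so for the second after the job is handed in, with the robot touching nothing.
It also fails if it takes over 67 s, if anything falls off the work surface, if the arm or the gripper's body presses on something with over 40 N, if the wrist force passes 120 N, or if a joint passes its speed limit or range.

## Working session

There is one attempt and no reset: what is moved stays moved. The work goes in short steps, Python scripts to look and compute and a tool call to move; the robot and the scene stay as the last step left them, time stands still between calls to the robot, and variables do not carry over. Pictures are saved under pics/ and viewed, at most 10 in all, crops included, and the job is handed in when it is done.

Besides the shell and the picture viewer there is one more tool, called as name(argument=value, ...), one argument or row to a line, values as JSON. step_arm: Moves the arm, as the interface text tells. Shift numbers are shares of 0.05 m and turn numbers shares of 4 degrees, none past 1 either way. Its arguments: {"type":"object","properties":{"targets":{"type":"array"}},"required":["targets"]}

```bash
mkdir -p pics; ls
cat > h.py <<'E'
import numpy as np, cv2
from workcell import readout, get_image, ctrl
def snap(cam,fn=None):
    d=get_image(cam); im=d["pixels"][:,:,::-1].copy()
    np.savez(f"/tmp/{cam}.npz",im=im,K=d["intrinsics"],E=d["extrinsics"])
    if fn: cv2.imwrite(f"pics/{fn}.png",im)
    return im,np.array(d["intrinsics"]),np.array(d["extrinsics"])
def load(cam):
    z=np.load(f"/tmp/{cam}.npz"); return z["im"],z["K"],z["E"]
def ray(K,E,u,v,fish=False):
    if fish:
        x=(u-K[0,2])/K[0,0]; y=(v-K[1,2])/K[1,1]; r=np.hypot(x,y)
        d=np.array([np.sin(r)*x/r,np.sin(r)*y/r,np.cos(r)]) if r>0 else np.array([0,0,1.])
    else: d=np.linalg.inv(K)@[u,v,1]
    R=E[:3,:3]; return -R.T@E[:3,3], R.T@d
def atz(K,E,u,v,z,fish=False):
    o,d=ray(K,E,u,v,fish); return o+d*(z-o[2])/d[2]
def proj(K,E,p,fish=False):
    c=E[:3,:3]@np.asarray(p,float)+E[:3,3]
    if fish:
        t=np.arctan2(np.hypot(c[0],c[1]),c[2]); n=np.hypot(c[0],c[1])
        return np.array([K[0,2]+K[0,0]*t*c[0]/n,K[1,2]+K[1,1]*t*c[1]/n])
    q=K@c; return q[:2]/q[2]
E
python3 - <<'E'
from h import *
ims=[]
for c in ["top","side"]:
    im,K,E_=snap(c); ims.append(im); print(c,K.round(1).tolist(),E_.round(3).tolist())
cv2.imwrite("pics/a_top.png",cv2.resize(ims[0],(800,600),interpolation=cv2.INTER_CUBIC));cv2.imwrite("pics/a_side.png",cv2.resize(ims[1],(800,600),interpolation=cv2.INTER_CUBIC))
print(readout.get_obs())
E
```

```text
pics
top [[538.7, 0.0, 270.1], [0.0, 538.7, 210.4], [0.0, 0.0, 1.0]] [[0.019, -1.0, 0.014, -12.64], [-0.981, -0.021, -0.194, 509.826], [0.195, -0.01, -0.981, 1737.7], [0.0, 0.0, 0.0, 1.0]]
side [[390.0, 0.0, 275.6], [0.0, 390.0, 208.8], [0.0, 0.0, 1.0]] [[0.999, -0.043, 0.019, -497.087], [-0.02, -0.747, -0.665, 70.907], [0.043, 0.664, -0.747, 1100.418], [0.0, 0.0, 0.0, 1.0]]
{'t': 0.1, 'qpos': array([ 1.30300876e+00,  4.23772322e-01,  1.63056193e+00, -4.04927544e-05,
        1.08858743e+00, -1.90119850e-02]), 'qvel': array([ 0.00098567, -0.00262084, -0.00155991, -0.002232  ,  0.00075719,
        0.00115816]), 'joint_torque': array([-4.20292854e-04, -5.45616782e+01, -2.74324518e+01,  6.43888582e-02,
        1.88674981e-02, -8.19662738e-07]), 'ee_pos': array([153.81167107, 605.54021411, 403.99462082]), 'orientation': array([-3.89720302e-01, -3.11716985e+00,  2.07415500e-03]), 'ft_force': array([-0.0069645 , -0.37213248, -0.08552003]), 'moment': array([0.01883605, 0.0285889 , 0.01251719]), 'grasp_force': 0.0, 'width': 87.99112349178937}
```

View pics/a_top.png

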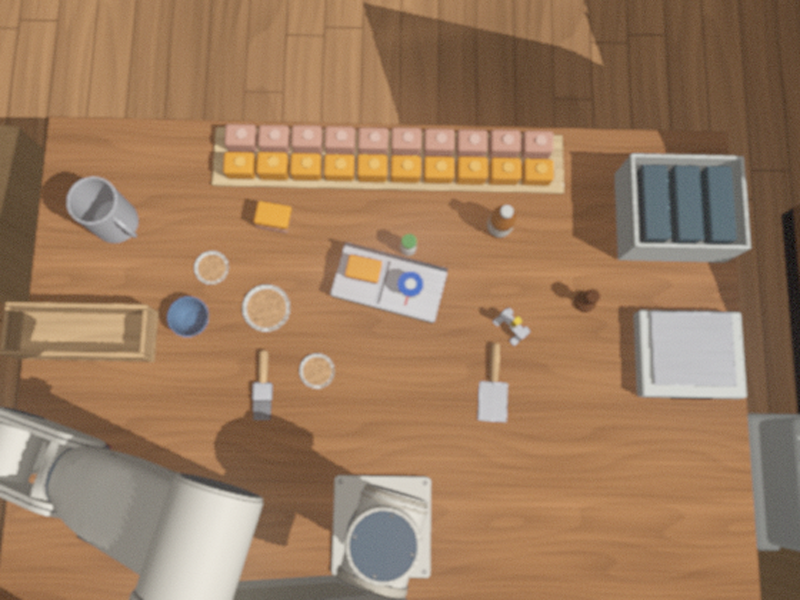

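View pics/a_side.png

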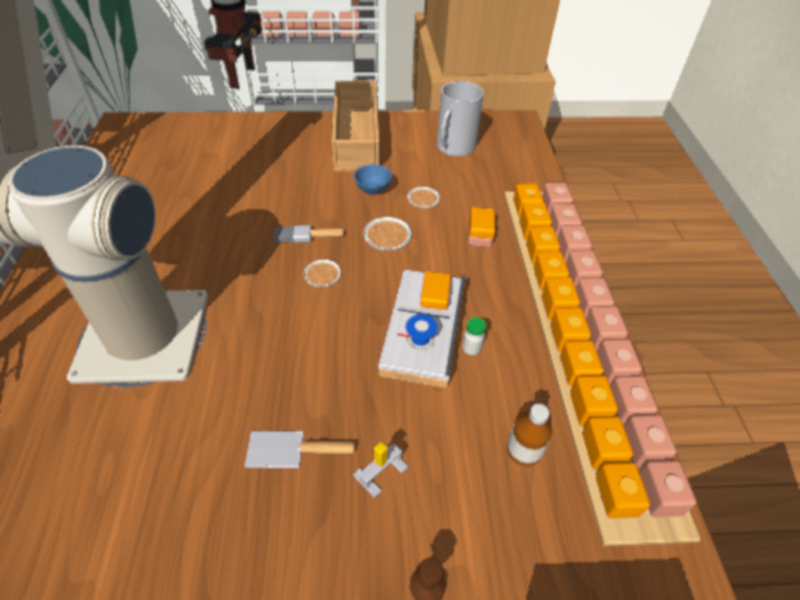

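The top view (800 px scale) shows the planer at (390,283) with the blue cap at (410,284). The puller is at (513,326) with its yellow handle at (517,321).
- **Dish candidates:** (267,308), about 48 px across or roughly 110 mm, so I choose this one. (211,267) and (317,371) are about 34 px, too small.
- **Blue things:** the cap at (410,284) and the bowl at (187,316). The cap is the one on the planer.

I'll check these in close crops.

Run:
```python
from h import *
im,K,E=load("top"); s=560/800
def crop(im,cx,cy,w,h,W,H): 
    x0=int(cx-w/2);y0=int(cy-h/2); return cv2.resize(im[y0:y0+h,x0:x0+w],(W,H),interpolation=cv2.INTER_CUBIC),(x0,y0,W/w)
ims,K2,E2=load("side")
a,ia=crop(im,273,199,90,67,400,300); b,ib=crop(im,359,228,60,45,400,300)
c,ic=crop(ims,296,228,80,60,400,300); d,id_=crop(ims,267,330,60,45,400,300)
cv2.imwrite("pics/b.png",np.vstack([np.hstack([a,b]),np.hstack([c,d])])); print(ia,ib,ic,id_)
for n,(u,v),z in [("cap",(410,284),78),("handle",(517,321),84),("dish",(267,308),8),("bowl",(187,316),45)]:
    print(n,atz(K,E,u*s,v*s,z).round(0))
# dish fit
hsv=cv2.cvtColor(im,cv2.COLOR_BGR2HSV)
m=((hsv[...,1]<70)&(hsv[...,2]>130)).astype(np.uint8)
sub=np.zeros_like(m); sub[190:240,160:212]=m[190:240,160:212]
ys,xs=np.nonzero(sub); P=np.array([atz(K,E,x,y,8)[:2] for x,y in zip(xs,ys)])
(ce,r)=cv2.minEnclosingCircle(P.astype(np.float32)); print("dish",ce,r)
def seg(im,K,E,box,lo,hi,z,n):
    h=cv2.cvtColor(im,cv2.COLOR_BGR2HSV); m=cv2.inRange(h,lo,hi); s=np.zeros_like(m); x0,y0,x1,y1=box; s[y0:y1,x0:x1]=m[y0:y1,x0:x1]
    ys,xs=np.nonzero(s); print(n,len(xs),xs.mean().round(1),ys.mean().round(1),atz(K,E,xs.mean(),ys.mean(),z).round(1))
seg(im,K,E,(340,210,380,245),(22,120,100),(35,255,255),70,"yellow top")
seg(ims,K2,E2,(240,300,300,350),(22,120,100),(35,255,255),59,"yellow side")
seg(im,K,E,(270,180,310,215),(100,120,80),(130,255,255),76,"cap top")
seg(ims,K2,E2,(270,210,320,245),(100,120,80),(130,255,255),68,"cap side")
```

```text
(228, 165, 4.444444444444445) (329, 205, 6.666666666666667) (256, 198, 5.0) (237, 307, 6.666666666666667)
cap [544. -57.  78.]
handle [ 462. -301.   84.]
dish [494. 279.   8.]
bowl [465. 457.  45.]
dish (495.5264892578125, 282.9851379394531) 57.88622283935547
yellow top 26 361.4 224.5 [ 465.3 -301.8   70. ]
yellow side 120 266.0 317.5 [ 461.9 -297.9   59. ]
cap top 107 287.0 198.6 [545.5 -56.7  76. ]
cap side 290 294.9 230.0 [545.2 -55.6  68. ]
```

View pics/b.png

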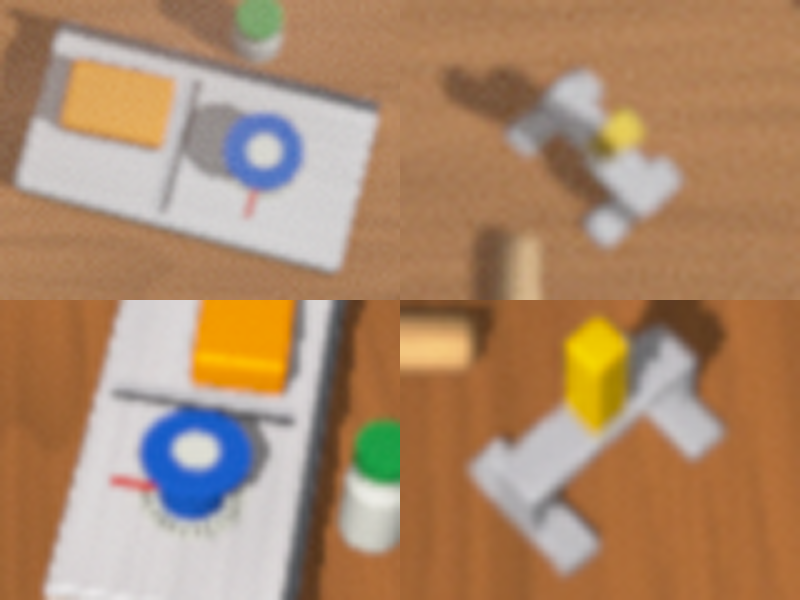

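The crops confirm the choices: the cap is on the bed with its red index mark at crop (250,205), and the puller has its yellow handle at crop (620,130). The cap lies near (545,-56), the handle near (462,-299) and the dish near (495,283) with a measured radius of 58 mm, so it is the 112 mm one. Next I move above the puller.

step_arm(
  targets=[
    [[0.5,-0.5,0,0,0,-0.5,1],[1,-1,0,0,0,-1,1],[1,-1,0,0,0,-1,1],[1,-1,0,0,0,-1,1],[1,-1,0,0,0,-1,1]],
  ],
)

```text
t: 0.72
ee_pos: [356.7, 402.4, 404.5]
orientation: [-0.876, -3.017, 0.0]
ft_force: [0.3, 0.5, 0.2]
width: 87.6
grasp_force: 0.0
```

step_arm(
  targets=[
    [[1,-1,0,0,0,-1,1],[0.5,-1,-0.2,0,0,-1,1],[0,-1,-0.2,0,0,-1,1],[0,-1,-0.2,0,0,-1,1],[0,-1,-0.2,0,0,0,1]],
  ],
)

```text
t: 1.35
ee_pos: [424.6, 158.2, 364.2]
orientation: [-1.285, -2.867, 0.0]
ft_force: [0.1, 0.5, 0.1]
width: 88.0
grasp_force: 0.0
```

Run:
```python
from h import *
im,K,E=load("top")
def w(cr,u,v,z):
    x0,y0,s=cr; return atz(K,E,x0+u/s,y0+v/s,z)[:2].round(1)
A=(228,165,4.444)
c=[w(A,62,25,50),w(A,378,105,50),w(A,340,270,40),w(A,15,185,40)]
for p in c: print(p)
for a,b in [(c[0],c[1]),(c[3],c[2])]: d=a-b; print(np.degrees(np.arctan2(d[1],d[0])),np.hypot(*d))
print("index",w(A,250,205,40),w(A,255,190,40))
B=(329,205,6.667)
for p in [(605,245),(685,180),(510,135),(590,70)]: print("rail",w(B,p[0]-400,p[1],4))
```

```text
[644.4  95. ]
[ 587.4 -144.8]
[ 462.4 -117.7]
[522.  127.1]
76.62903877339319 246.48131775045346
76.31674878219168 251.95078884575855
index [510.5 -49.7] [522.1 -53.3]
rail [ 417.8 -307.3]
rail [ 452.  -348.5]
rail [ 473.3 -259.6]
rail [ 507.9 -300.8]
```

step_arm(
  targets=[
    [[0.2,-1,0,0,0,-0.4,1],[0.2,-1,0,0,0,0,1],[0.2,-1,0,0,0,0,1],[0.1,-1,0,0,0,0,1],[0,-1,0,0,0,0,1]],
  ],
)

```text
t: 1.98
ee_pos: [459.9, -91.9, 364.6]
orientation: [1.324, 2.849, 0.0]
ft_force: [1.1, 0.3, -0.4]
width: 87.5
grasp_force: 0.0
```

step_arm(
  targets=[
    [[0,-1,0,0,0,0,1],[0,-1,0,0,0,0,1],[0,-1,0,0,0,0,1],[0,-0.5,0,0,0,0,1],[0,0,0,0,0,0,1]],
  ],
)

```text
t: 2.6
ee_pos: [459.6, -266.6, 364.3]
orientation: [-1.328, -2.847, 0.0]
ft_force: [0.3, 0.4, -0.3]
width: 87.6
grasp_force: 0.0
```

Run:
```python
from h import *
im,K,E=snap("wrist","w1"); print(K.round(1).tolist(),E.round(3).tolist()); o=readout.get_obs(); print(o["ee_pos"],o["orientation"])
for p in [(463,-300,84),(463,-300,34)]: print(proj(K,E,p,True))
```

```text
[[325.2, 0.0, 282.4], [0.0, 325.2, 210.0], [0.0, 0.0, 1.0]] [[0.766, 0.643, 0.001, -180.897], [0.62, -0.74, 0.259, -503.046], [0.167, -0.198, -0.966, 221.726], [0.0, 0.0, 0.0, 1.0]]
[ 459.48023408 -265.52165451  364.23924631] [-1.32606597e+00 -2.84688516e+00 -4.28900147e-04]
[260.37005924 242.65972187]
[263.53230399 224.97824735]
```

View pics/w1.png

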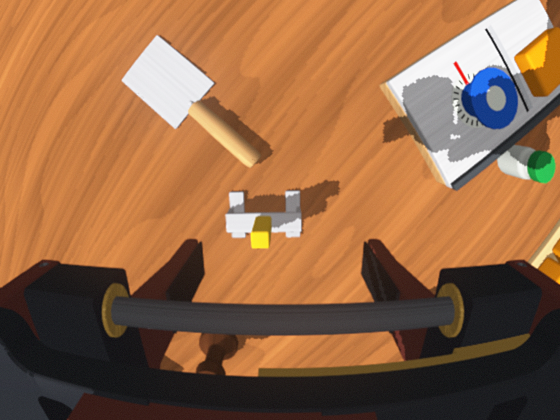

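The wrist view shows the puller at (263,215) with its handle at (260,235), nearly aligned with the fingers. The planer and cap are at (490,95). I'll refine the puller pose by silhouette matching and work out the approach.

```bash
cat > fit.py <<'E'
from h import *
from scipy.optimize import minimize
def box(x0,x1,y0,y1,z0,z1): return np.array([[x,y,z] for x in(x0,x1) for y in(y0,y1) for z in(z0,z1)],float)
PULL=[box(-26,26,22.5,38,0,5),box(-26,26,-38,-22.5,0,5),box(-9,9,34,38,0,34),box(-9,9,-38,-34,0,34),box(-10,10,-38,38,29,34),box(-8,8,-8,8,34,84)]
def mask(parts,p,K,E,shape,fish,S=4):
    m=np.zeros((shape[0],shape[1]),np.uint8); c,s=np.cos(p[2]),np.sin(p[2])
    for b in parts:
        q=np.array([proj(K,E,(p[0]+c*v[0]-s*v[1],p[1]+s*v[0]+c*v[1],v[2]+(p[3] if len(p)>3 else 0)),fish) for v in b])
        cv2.fillConvexPoly(m,cv2.convexHull(np.round(q*16).astype(np.int32)),1,shift=4)
    return m
def fit(parts,seg,p0,K,E,fish=True):
    f=lambda d:-(lambda m:(m&seg).sum()/(m|seg).sum())(mask(parts,[p0[0]+d[0],p0[1]+d[1],p0[2]+d[2]/40]+list(p0[3:]),K,E,seg.shape,fish))
    r=minimize(f,[0,0,0],method="Nelder-Mead",options=dict(initial_simplex=[[0,0,0],[5,0,0],[0,5,0],[0,0,5]],maxiter=150)); d=r.x
    return [p0[0]+d[0],p0[1]+d[1],np.degrees(p0[2]+d[2]/40)],-r.fun
E
python3 - <<'E'
from fit import *
im,K,E=load("wrist"); h=cv2.cvtColor(im,cv2.COLOR_BGR2HSV)
g=(h[...,1]<60)&(h[...,2]>110); y=(h[...,0]>22)&(h[...,0]<36)&(h[...,1]>150)
seg=np.zeros(g.shape,np.uint8); seg[183:252,220:308]=(g|y)[183:252,220:308]
print(fit(PULL,seg,[463,-300,np.radians(-50)],K,E))
E
```

```text
([np.float64(461.0066411254803), np.float64(-298.07982450722443), np.float64(-48.673404545931)], np.float64(0.8052650558961414))
```

step_arm(
  targets=[
    [[0.02,-0.4,0,0,0,0.3,1],[0.01,-0.25,-0.3,0,0,0,1],[0,0,-0.7,0,0,0,1],[0,0,-0.6,0,0,0,1],[0,0,-0.4,0,0,0,1]],
  ],
)

```text
t: 3.28
ee_pos: [460.7, -296.5, 262.2]
orientation: [-1.293, -2.86, -0.001]
ft_force: [1.0, 0.4, -0.4]
width: 87.4
grasp_force: 0.0
```

Run:
```python
from fit import *
o=readout.get_obs(); print(o["ee_pos"],o["orientation"])
im,K,E=snap("wrist","w2"); h=cv2.cvtColor(im,cv2.COLOR_BGR2HSV)
g=(h[...,1]<60)&(h[...,2]>110); y=(h[...,0]>22)&(h[...,0]<36)&(h[...,1]>150)
c=proj(K,E,(461,-298,20),True).astype(int); print(c)
seg=np.zeros(g.shape,np.uint8); q=np.array([proj(K,E,(461+a,-298+b,z),True) for a in(-50,50) for b in (-50,50) for z in (0,84)]); x0,y0=q.min(0).astype(int);x1,y1=q.max(0).astype(int);x0=max(x0,0);y0=max(0,y0)
seg[y0:y1,x0:x1]=(g|y)[y0:y1,x0:x1]
p,s=fit(PULL,seg,[461,-298,np.radians(-48.7)],K,E); print(p,s)
e=mask(PULL,[p[0],p[1],np.radians(p[2])],K,E,seg.shape,True); cs,_=cv2.findContours(e,0,2); cv2.drawContours(im,cs,-1,(0,255,0),1); cv2.imwrite("pics/w2.png",im)
```

```text
[ 460.74154714 -296.52686667  262.21810055] [-1.29276288e+00 -2.86001129e+00 -1.01685624e-03]
[281 228]
[np.float64(460.9698292814535), np.float64(-298.5221057559477), np.float64(-48.30001234248125)] 0.7880168776371308
```

View pics/w2.png

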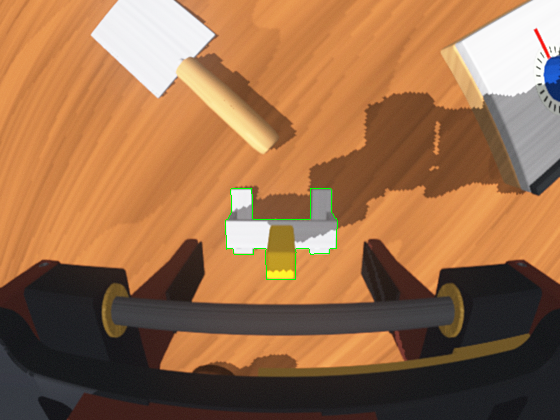

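The model outline sits right on the puller in the picture, with the handle top at (281,272). I go down and grip.

step_arm(
  targets=[
    [[0,-0.04,-0.4,0,0,0.1,1],[0,0,-0.4,0,0,0,1],[0,0,0,0,0,0,0],[0,0,0,0,0,0,0],[0,0,0,0,0,0,0]],
  ],
)

```text
t: 3.95
ee_pos: [461.6, -299.7, 225.5]
orientation: [1.284, 2.866, -0.0]
ft_force: [0.4, -0.1, -0.2]
width: 61.2
grasp_force: 0.0
```

step_arm(
  targets=[
    [[0,0,0,0,0,0,0],[0,0,0,0,0,0,0],[0,0,0,0,0,0,0],[0,0,0.1,0,0,0,0],[0,0,0.4,0,0,0,0]],
  ],
)

```text
t: 4.58
ee_pos: [460.9, -299.4, 249.2]
orientation: [-1.283, -2.865, -0.001]
ft_force: [0.1, -0.3, -2.1]
width: 16.2
grasp_force: 30.0
```

step_arm(
  targets=[
    [[0,0,0.35,0,0,-0.5,0],[0.09,0.21,0.35,0,0,-1,0],[0.09,0.21,0,0,0,-1,0],[0.09,0.21,0,0,0,-1,0],[0.09,0.21,0,0,0,-1,0]],
  ],
)

```text
t: 5.2
ee_pos: [479.4, -257.4, 285.3]
orientation: [1.722, 2.627, 0.0]
ft_force: [0.5, 0.7, -1.7]
width: 16.1
grasp_force: 30.0
```

step_arm(
  targets=[
    [[0.09,0.21,0,0,0,-1,0],[0.09,0.21,0,0,0,-1,0],[0.09,0.21,0,0,0,-1,0],[0.09,0.21,0,0,0,-1,0],[0.09,0.21,0,0,0,-1,0]],
  ],
)

```text
t: 5.82
ee_pos: [501.9, -204.8, 285.2]
orientation: [2.152, 2.289, 0.0]
ft_force: [-0.7, -0.0, -1.6]
width: 15.8
grasp_force: 30.0
```

step_arm(
  targets=[
    [[0.09,0.21,0,0,0,-1,0],[0.09,0.21,0,0,0,-1,0],[0.09,0.21,0,0,0,-1,0],[0.09,0.21,0,0,0,-1,0],[0.0,0,0,0,0,-0.3,0]],
  ],
)

```text
t: 6.45
ee_pos: [520.0, -162.8, 285.1]
orientation: [2.466, 1.945, 0.0]
ft_force: [0.8, -0.2, -1.9]
width: 15.8
grasp_force: 30.0
```

Run:
```python
from fit import *
o=readout.get_obs(); print(o["ee_pos"],o["orientation"],o["width"],o["grasp_force"])
a=np.degrees(np.arctan2(o["orientation"][1],o["orientation"][0])); print("tool y",(2*a-90)%180)
im,K,E=snap("wrist")
p=o["ee_pos"]; ang=np.radians((2*a-90)%180-90)
z=p[2]-225
e=mask(PULL,[p[0],p[1],ang,z],K,E,im.shape,True); cs,_=cv2.findContours(e,0,2); cv2.drawContours(im,cs,-1,(0,255,0),1)
t=np.linspace(0,6.28,40)
for zz in (73,78):
  for r in (30,):
    q=np.array([proj(K,E,(545.3+r*np.cos(s),-56+r*np.sin(s),zz),True) for s in t]); cv2.polylines(im,[np.round(q*8).astype(np.int32)],True,(0,0,255),1,shift=3)
cv2.imwrite("pics/w3.png",cv2.resize(im,(800,600),interpolation=cv2.INTER_CUBIC))
```

```text
[ 519.99880395 -162.76425232  285.10694573] [2.46646835e+00 1.94528036e+00 3.17207790e-04] 15.797202004286657 29.997662901878357
tool y 166.52502389326423
```

View pics/w3.png

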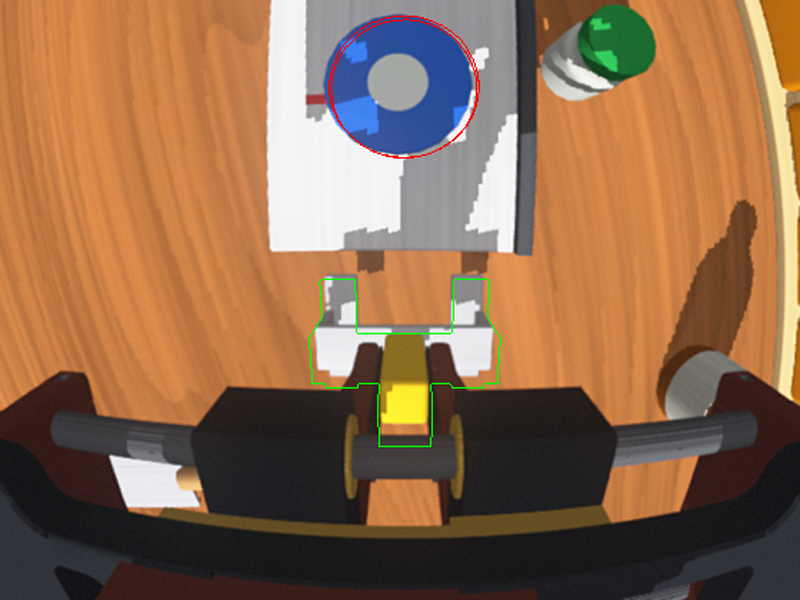

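The wrist view shows the cap at (400,83) and the puller with rail ends at (341,277) and (471,277). The puller sits slightly off my model, so I'll solve for its pose and the cap from picture points in the same camera.

Run:
```python
from fit import *
from scipy.optimize import least_squares
im,K,E=load("wrist"); s=1/1.42857
o=readout.get_obs(); ee=o["ee_pos"]; ang0=np.radians(76.5)
loc=[(26,22.5,5),(26,-22.5,5),(26,38,5),(26,-38,5),(10,38,34),(10,-38,34),(-8,8,84),(-8,-8,84)]
px=[(356,277),(453,277),(326,277),(489,277),(316,328),(493,328),(381,424),(430,424)]
def W(p,l): c,q=np.cos(p[3]),np.sin(p[3]); return (p[0]+c*l[0]-q*l[1],p[1]+q*l[0]+c*l[1],p[2]+l[2])
def res(p): return np.ravel([proj(K,E,W(p,l),True)/s-u for l,u in zip(loc,px)])
r=least_squares(res,[ee[0],ee[1],60,ang0],x_scale=[1,1,1,.02]); print("puller",r.x[:3].round(1),np.degrees(r.x[3]).round(2)); print(r.fun.reshape(-1,2).round(1).tolist())
print("ee-p",(ee-r.x[:3]).round(1))
h=cv2.cvtColor(im,cv2.COLOR_BGR2HSV); m=cv2.inRange(h,(100,110,40),(130,255,255)); m[120:]=0; m[:,:200]=0;m[:,360:]=0
cs,_=cv2.findContours(m,0,2); c=max(cs,key=cv2.contourArea); hull=cv2.convexHull(c)[:,0,:]
(u,v),(a,b),_=cv2.fitEllipse(hull.astype(np.float32)); print("cap px",u/s,v/s,a/s,b/s,hull.min(0)/s,hull.max(0)/s)
g=lambda c:[ *(np.array([proj(K,E,(c[0]+30*np.cos(t),c[1]+30*np.sin(t),77),True) for t in np.linspace(0,6.28,60)]).mean(0)-(u,v))]
rc=least_squares(g,[545,-56]); print("cap",rc.x)
R=np.array([[np.cos(ang0),np.sin(ang0)],[-np.sin(ang0),np.cos(ang0)]]); print("cap-puller along y_pl, lateral",R@(rc.x-r.x[:2]))
# planer edge direction: left bed edge px
P1=atz(K,E,276*s,10*s,40,True);P2=atz(K,E,269*s,245*s,40,True); d=(P1-P2); print("edge",np.degrees(np.arctan2(d[1],d[0])),P1,P2)
```

```text
puller [ 520.2 -164.    45.3] 76.3
[[2.0, -0.8], [-0.3, -0.4], [-0.2, -0.7], [-4.3, -0.1], [0.5, -0.8], [1.2, -0.2], [1.0, 1.1], [-0.4, 1.2]]
ee-p [ -0.4   0.9 239.7]
cap px 397.43250749176025 83.73357846290588 138.70310400741576 146.60846763175965 [324.28539  14.2857 ] [469.99953 152.85699]
cap [542.6799329  -54.38619431]
cap-puller along y_pl, lateral [111.78652015   3.76987608]
edge 74.5981681968697 [495.26996916   8.03017075  40.        ] [ 463.07876207 -108.824677     40.        ]
```

step_arm(
  targets=[
    [[-0.04,0.01,0.26,0,0,0,0],[0.0,0.2,0,0,0,0,0],[0.05,0.3,0,0,0,0,0],[0.1,0.3,0,0,0,0,0],[0,0,0,0,0,0,0]],
  ],
)

```text
t: 7.12
ee_pos: [525.7, -121.3, 297.5]
orientation: [-2.464, -1.948, 0.0]
ft_force: [-0.4, -1.1, -1.3]
width: 15.9
grasp_force: 30.0
```

Run:
```python
from fit import *
o=readout.get_obs(); print(o["ee_pos"],o["orientation"],o["width"],o["grasp_force"])
im,K,E=snap("wrist")
cv2.imwrite("pics/w4.png",cv2.resize(im[0:300,130:430],(800,600*800//600),interpolation=cv2.INTER_CUBIC)[:600])
```

```text
[ 525.72089104 -121.31663848  297.53092465] [-2.46412179e+00 -1.94848304e+00  7.71901248e-05] 15.94156693651079 29.997660219669342
```

View pics/w4.png

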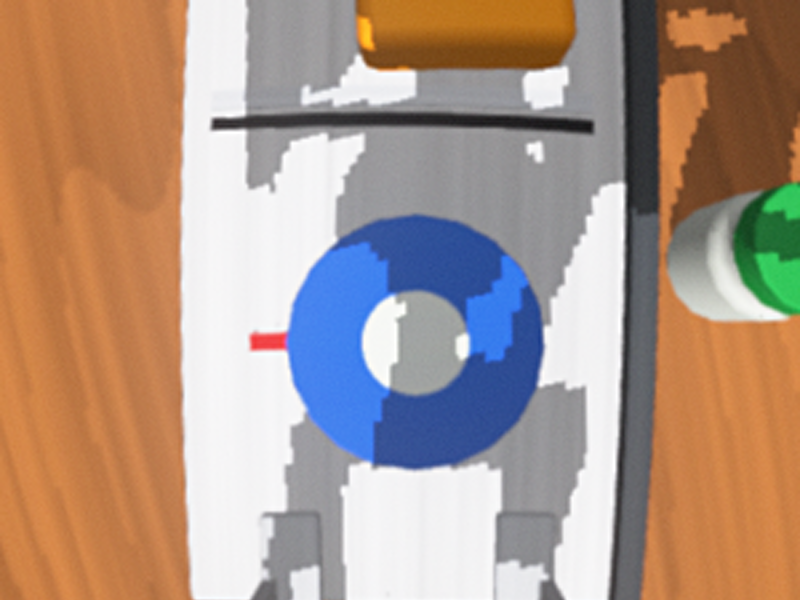

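Run:
```python
from fit import *
from scipy.optimize import least_squares
im,K,E=load("wrist"); s=800/300
o=readout.get_obs(); ee=o["ee_pos"]; a=o["orientation"]; ang=2*np.arctan2(a[1],a[0])-np.pi; ang=(ang)%np.pi; print("puller x ang",np.degrees(ang))
loc=[(26,22.5,5),(26,-22.5,5),(26,38,5),(26,-38,5)]
px=[(320,514),(497,514),(262,514),(557,514)]
def W(p,l): c,q=np.cos(ang),np.sin(ang); return (p[0]+c*l[0]-q*l[1],p[1]+q*l[0]+c*l[1],p[2]+l[2])
def res(p): return np.ravel([(proj(K,E,W(p,l),True)-(130,0))*s-u for l,u in zip(loc,px)])
r=least_squares(res,[ee[0],ee[1],60]); print("puller",r.x.round(1),"ee-p",(ee-r.x).round(1)); print(r.fun.reshape(-1,2).round(1).tolist())
# cap brim upper edge z=78 extents
cx,cy=416.5,341.5
g=lambda c: (np.array([(proj(K,E,(c[0]+30*np.cos(t),c[1]+30*np.sin(t),78),True)-(130,0))*s for t in np.linspace(0,2*np.pi,61)[:-1]]).mean(0)-(cx,cy))
rc=least_squares(g,[543,-55]); print("cap",rc.x)
q=np.array([(proj(K,E,(rc.x[0]+30*np.cos(t),rc.x[1]+30*np.sin(t),78),True)-(130,0))*s for t in np.linspace(0,6.28,60)]); print("ext",q.min(0),q.max(0),"seen 289-544,214-469")
d=rc.x-r.x[:2]; c,q=np.cos(ang),np.sin(ang); print("ahead",c*d[0]+q*d[1],"left",-q*d[0]+c*d[1])
f=lambda X,Y,z:atz(K,E,130+X/s,Y/s,z,True)[:2]
A=f(213,124,40);B=f(593,127,40);d=B-A;print("black line dir",np.degrees(np.arctan2(d[1],d[0])),np.hypot(*d)); 
d=f(250,342,40); print("index end",d); d=rc.x-d; print(np.degrees(np.arctan2(d[1],d[0])),np.hypot(*d))
```

```text
puller x ang 76.64977307155226
puller [ 525.8 -122.1   56.8] ee-p [-2.000e-01  2.000e-01  2.406e+02]
[[1.0, -0.2], [0.1, -0.1], [-0.8, 0.1], [-0.3, 0.2]]
cap [543.58328478 -54.40771671]
ext [285.96937017 211.60514661] [546.91798257 469.69338308] seen 289-544,214-469
ahead 69.92351502592507 left -1.6544132302804329
black line dir -13.898955867050335 104.5618556904164
index end [499.51808857 -44.01682508]
-13.268373360540162 45.27374676093007
```

step_arm(
  targets=[
    [[0.03,-0.01,0.02,0,0,0,0],[0.046,0.194,0,0,0,0,0],[0.046,0.194,0,0,0,0,0],[0.046,0.194,0,0,0,0,0],[0,0,0,0,0,0,0]],
  ],
)

```text
t: 7.8
ee_pos: [533.9, -93.3, 298.7]
orientation: [-2.465, -1.947, -0.0]
ft_force: [-0.3, -0.1, -1.4]
width: 16.1
grasp_force: 30.0
```

step_arm(
  targets=[
    [[0.046,0.194,0,0,0,0,0],[0.046,0.194,0,0,0,0,0],[0.046,0.194,0,0,0,0,0],[0.046,0.194,0,0,0,0,0],[0,0,0,0,0,0,0]],
  ],
)

```text
t: 8.43
ee_pos: [543.1, -54.5, 298.7]
orientation: [-2.465, -1.947, -0.0]
ft_force: [-0.7, 0.2, -1.7]
width: 15.8
grasp_force: 30.0
```

Run:
```python
from fit import *
o=readout.get_obs(); print(o["ee_pos"],o["ft_force"],o["moment"])
im,K,E=snap("wrist"); im2,_,_=snap("side")
a=cv2.resize(im[60:285,132:432],(400,300),interpolation=cv2.INTER_CUBIC); b=cv2.resize(im2[185:275,235:355],(400,300),interpolation=cv2.INTER_CUBIC)
cv2.imwrite("pics/w5.png",np.hstack([a,b]))
```

```text
[543.10818772 -54.5212402  298.65995427] [-0.68266168  0.23411041 -1.70323788] [-0.03249107  0.03265656  0.00552567]
```

View pics/w5.png

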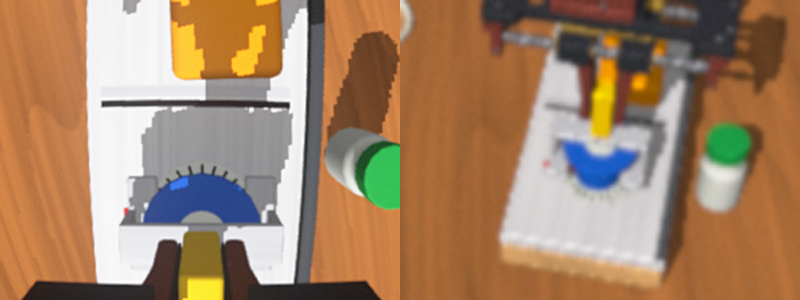

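The left picture shows the rails at (141,195) and (263,195) either side of the cap, with the bridge over the brim and no contact force. Now I pull up slowly.

step_arm(
  targets=[
    [[0,0,0.08,0,0,0,0],[0,0,0.08,0,0,0,0],[0,0,0.06,0,0,0,0],[0,0,0.06,0,0,0,0],[0,0,0.06,0,0,0,0]],
  ],
)

```text
t: 9.15
ee_pos: [542.7, -55.3, 315.3]
orientation: [-2.466, -1.945, 0.001]
ft_force: [1.5, -0.8, -12.1]
width: 15.6
grasp_force: 30.0
```

step_arm(
  targets=[
    [[0,0,0.06,0,0,0,0],[0,0,0.06,0,0,0,0],[0,0,0.06,0,0,0,0],[0,0,0.06,0,0,0,0],[0,0,0.06,0,0,0,0]],
  ],
)

```text
t: 9.78
ee_pos: [543.0, -55.3, 331.0]
orientation: [2.466, 1.946, 0.0]
ft_force: [-0.8, -0.4, -1.7]
width: 15.5
grasp_force: 30.0
```

step_arm(
  targets=[
    [[0,0,0.1,0,0,0,0],[0,0,0.2,0,0,0,0],[0,0,0.2,0,0,0,0],[0,0,0.2,0,0,0,0],[0,0,0.1,0,0,0,0]],
  ],
)

```text
t: 10.4
ee_pos: [543.1, -55.3, 371.7]
orientation: [2.466, 1.945, 0.001]
ft_force: [1.0, -0.4, -2.3]
width: 15.8
grasp_force: 30.0
```

```bash
cat >> h.py <<'E'
def blue(im):
    h=cv2.cvtColor(im,cv2.COLOR_BGR2HSV); m=cv2.inRange(h,(100,130,40),(130,255,255))
    n,l,st,c=cv2.connectedComponentsWithStats(m); i=[k for k in range(1,n) if st[k,4]>60]; return [(st[k].tolist(),c[k].round(1).tolist()) for k in i]
E
python3 - <<'E'
from h import *
print(blue(load("wrist")[0])); im,K,E=snap("wrist"); print(blue(im)); print(readout.get_obs()["ft_force"], readout.get_obs()["ee_pos"])
im2,K2,E2=snap("side"); print(blue(im2)); print("expect side brim centre", proj(K2,E2,(543,-55,115)), proj(K2,E2,(543,-55,75)))
E
```

```text
[([240, 190, 87, 37, 2191], [283.0, 210.1])]
[([238, 184, 87, 43, 2424], [281.3, 206.0])]
[-0.08537554  0.1023009  -2.06165739] [543.18978299 -55.34726565 371.96674243]
[([285, 209, 23, 17, 212], [295.3, 217.1])]
expect side brim centre [295.02309762 218.42365085] [294.17638921 228.20574705]
```

step_arm(
  targets=[
    [[-0.02,0.1,0,0,0,0,0],[-0.04,0.2,0,0,0,0,0],[-0.05,0.3,0,0,0,0,0],[-0.05,0.4,0,0,0,0,0],[-0.05,0.4,0,0,0,0,0]],
  ],
)

```text
t: 11.12
ee_pos: [532.1, 16.3, 370.6]
orientation: [-2.466, -1.946, 0.0]
ft_force: [-0.4, 0.5, -2.4]
width: 15.8
grasp_force: 30.0
```

step_arm(
  targets=[
    [[-0.05,0.4,0,0,0,0,0],[-0.05,0.4,0,0,0,0,0],[-0.05,0.4,0,0,0,0,0],[-0.05,0.4,0,0,0,0,0],[-0.05,0.4,0,0,0,0,0]],
  ],
)

```text
t: 11.75
ee_pos: [519.5, 116.5, 370.7]
orientation: [-2.466, -1.947, -0.0]
ft_force: [-0.3, -0.0, -2.0]
width: 15.6
grasp_force: 30.0
```

step_arm(
  targets=[
    [[-0.05,0.4,0,0,0,0,0],[-0.05,0.4,0,0,0,0,0],[-0.05,0.4,0,0,0,0,0],[-0.05,0.4,0,0,0,0,0],[-0.05,0.4,0,0,0,0,0]],
  ],
)

```text
t: 12.38
ee_pos: [507.2, 216.0, 370.7]
orientation: [2.466, 1.946, -0.0]
ft_force: [0.1, 0.5, -2.1]
width: 15.6
grasp_force: 30.0
```

step_arm(
  targets=[
    [[-0.05,0.4,0,0,0,0,0],[-0.05,0.4,0,0,0,0,0],[-0.05,0.3,0,0,0,0,0],[-0.05,0.16,0,0,0,0,0],[-0.05,0.1,0,0,0,0,0]],
  ],
)

```text
t: 13.0
ee_pos: [494.7, 283.0, 370.6]
orientation: [2.466, 1.946, -0.0]
ft_force: [-0.2, -0.6, -2.4]
width: 15.6
grasp_force: 30.0
```

Run:
```python
from h import *
im,K,E=snap("wrist"); print(blue(im)); o=readout.get_obs(); print(o["ee_pos"],o["orientation"],o["ft_force"])
im2,K2,E2=snap("side"); print(blue(im2)); t,K3,E3=snap("top"); print(blue(t))
p=o["ee_pos"]; print("expect",proj(K2,E2,(p[0],p[1],133)))
# dish from top: outer circle
h=cv2.cvtColor(np.load("/tmp/top.npz")["im"],cv2.COLOR_BGR2HSV)
for q in [(495.5,283,8)]: print("dish px top/side/wrist",proj(K3,E3,q),proj(K2,E2,q),proj(K,E,q,True))
h=cv2.cvtColor(im2,cv2.COLOR_BGR2HSV); m=((h[...,1]<60)&(h[...,2]>150)); u,v=proj(K2,E2,(495.5,283,8)).astype(int)
ys,xs=np.nonzero(m[v-15:v+16,u-24:u+25]); P=np.array([atz(K2,E2,x+u-24,y+v-15,8)[:2] for x,y in zip(xs,ys)])
print("side dish",cv2.minEnclosingCircle(P.astype(np.float32)),P.min(0),P.max(0))
cv2.imwrite("pics/tmp.png",np.hstack([cv2.resize(im,(400,300)),cv2.resize(im2[110:230,190:350],(400,300),interpolation=cv2.INTER_CUBIC)]))
```

```text
[([238, 184, 87, 43, 2415], [281.2, 206.1])]
[494.52679276 283.21580557 370.5992801 ] [-2.46609547e+00 -1.94591413e+00  4.38987639e-04] [ 0.19478226  0.79505309 -2.23498581]
[([263, 127, 18, 16, 154], [271.2, 134.6])]
[]
expect [271.4745619  131.83112771]
dish px top/side/wrist [185.59901287 215.20243151] [271.36088852 162.24847658] [283.48143111 190.91972139]
side dish ((493.55169677734375, 280.677978515625), 57.104644775390625) [440.74454684 225.56573653] [548.21072298 335.96797347]
```

step_arm(
  targets=[
    [[0,0,-0.2,0,0,0,0],[0,0,-0.4,0,0,0,0],[0,0,-0.5,0,0,0,0],[0,0,-0.4,0,0,0,0],[0,0,-0.2,0,0,0,0]],
  ],
)

```text
t: 13.78
ee_pos: [494.7, 282.1, 284.1]
orientation: [-2.467, -1.945, 0.004]
ft_force: [0.3, 0.6, -3.2]
width: 15.9
grasp_force: 30.0
```

step_arm(
  targets=[
    [[0,0,-0.1,0,0,0,0],[0,0,-0.1,0,0,0,0],[0,0,-0.1,0,0,0,0],[0,0,-0.1,0,0,0,0],[0,0,-0.06,0,0,0,0]],
  ],
)

```text
t: 14.4
ee_pos: [494.9, 282.7, 262.5]
orientation: [2.466, 1.946, 0.0]
ft_force: [0.5, 1.0, -1.5]
width: 15.9
grasp_force: 30.0
```

Run:
```python
from h import *
im,K,E=snap("wrist"); print(blue(im)); o=readout.get_obs(); print(o["ee_pos"],o["ft_force"])
im2,K2,E2=snap("side"); print(blue(im2)); p=o["ee_pos"]; print("expect",proj(K2,E2,(p[0],p[1],36)))
a=cv2.resize(im[60:285,132:432],(400,300),interpolation=cv2.INTER_CUBIC); b=cv2.resize(im2[115:205,210:330],(400,300),interpolation=cv2.INTER_CUBIC)
cv2.imwrite("pics/w6.png",np.hstack([a,b]))
```

```text
[([142, 0, 59, 21, 467], [168.3, 7.1]), ([199, 0, 22, 19, 130], [210.6, 6.4]), ([238, 186, 88, 41, 2449], [281.7, 207.1])]
[494.83315713 282.63789343 262.23921607] [ 0.50933864  0.76312766 -1.85787031]
[([263, 155, 17, 11, 111], [271.1, 159.8])]
expect [271.25296856 155.90314538]
```

View pics/w6.png

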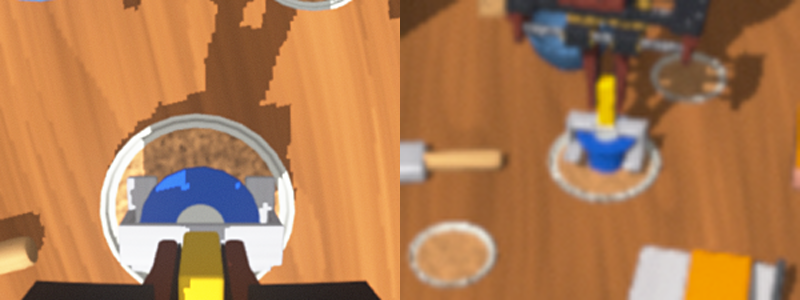

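The cap stands in the dish: left panel at (200,205), inside the rim at (105-290,120-290). The force is back to the puller's weight alone. Now I lower a touch and draw the puller back.

step_arm(
  targets=[
    [[0,0,-0.04,0,0,0,0],[-0.02,-0.1,0,0,0,0,0],[-0.046,-0.194,0,0,0,0,0],[-0.046,-0.194,0,0,0,0,0],[0,0,0,0,0,0,0]],
  ],
)

```text
t: 15.12
ee_pos: [489.1, 257.3, 260.7]
orientation: [-2.467, -1.945, 0.001]
ft_force: [0.0, -0.0, -2.3]
width: 16.1
grasp_force: 30.0
```

Run:
```python
from h import *
im,K,E=snap("wrist"); b=[x for x in blue(im) if x[0][1]>40]; print(b); o=readout.get_obs(); print(o["ee_pos"],o["ft_force"])
im2,K2,E2=snap("side"); print(blue(im2))
x,y,w,h,_=b[0][0]; print("cap left/right/top at z42", [atz(K,E,u,v,42,True)[:2].round(1) for u,v in [(x+w/2,y)]])
x,y,w,h=238,186,88,41
```

```text
[([235, 145, 94, 82, 5099], [281.5, 186.7])]
[489.318058   257.75977011 260.78886574] [ 0.37268359  0.703147   -1.38564469]
[]
cap left/right/top at z42 [array([502.1, 314.4])]
```

step_arm(
  targets=[
    [[-0.046,-0.194,0,0,0,0,0],[-0.046,-0.194,0,0,0,0,0],[-0.046,-0.194,0,0,0,0,0],[-0.07,-0.29,0,0,0,0,0],[-0.07,-0.29,0,0,0,0,0]],
  ],
)

```text
t: 15.85
ee_pos: [475.1, 199.1, 260.7]
orientation: [-2.466, -1.946, 0.0]
ft_force: [-0.6, -2.2, -1.7]
width: 15.7
grasp_force: 30.0
```

Run:
```python
from h import *
from scipy.optimize import least_squares
im,K,E=snap("wrist"); o=readout.get_obs(); print(o["ee_pos"],o["ft_force"]); b=blue(im); print(b)
im2,K2,E2=snap("side"); print(blue(im2)); print("side exp",proj(K2,E2,(495,285,36)))
h=cv2.cvtColor(im,cv2.COLOR_BGR2HSV); m=cv2.inRange(h,(100,110,40),(130,255,255))
m[:, :150]=0; m[:40]=0; cs,_=cv2.findContours(m,0,2); c=max(cs,key=cv2.contourArea); (u,v),ax,_=cv2.fitEllipse(cv2.convexHull(c)[:,0].astype(np.float32))
g=lambda c: (np.array([proj(K,E,(c[0]+30*np.cos(t),c[1]+30*np.sin(t),41),True) for t in np.linspace(0,2*np.pi,61)[:-1]]).mean(0)-(u,v))
print("cap",least_squares(g,[495,285]).x,ax)
```

```text
[474.4048053  197.82098822 260.47043249] [-1.07772441 -1.75411934 -1.36937303]
[([234, 49, 97, 94, 5850], [281.9, 95.8])]
[([272, 151, 9, 15, 70], [275.8, 157.8])]
side exp [271.27799668 155.43127385]
cap [495.10278124 286.27058249] (94.62630462646484, 97.1148452758789)
```

step_arm(
  targets=[
    [[-0.05,-0.15,0.2,0,0,0,0],[-0.1,-0.25,0,0,0,0,0],[-0.2,-0.4,0,0,0,0,0],[-0.2,-0.4,0,0,0,0,0],[-0.2,-0.4,0,0,0,0,0]],
  ],
)

```text
t: 16.58
ee_pos: [436.8, 118.6, 270.6]
orientation: [-2.466, -1.945, 0.001]
ft_force: [-0.1, -0.3, -1.2]
width: 15.8
grasp_force: 30.0
```

step_arm(
  targets=[
    [[-0.2,-0.4,0,0,0,0,0],[-0.15,-0.35,0,0,0,0,0],[-0.08,-0.2,-0.2,0,0,0,0],[0,0,-0.2,0,0,0,0],[0,0,-0.1,0,0,0,0]],
  ],
)

```text
t: 17.2
ee_pos: [416.6, 72.8, 244.7]
orientation: [-2.466, -1.945, 0.001]
ft_force: [0.4, -0.2, -1.4]
width: 15.6
grasp_force: 30.0
```

Run:
```python
from h import *
o=readout.get_obs(); print(o["ee_pos"],o["orientation"],o["ft_force"])
```

```text
[416.57992653  72.80560068 244.72046814] [-2.46609167e+00 -1.94547916e+00  1.04319210e-03] [ 0.40951604 -0.20788108 -1.3567559 ]
```

Lowering in 1–2 mm steps until the table takes the weight.

step_arm(
  targets=[
    [[0,0,-0.03,0,0,0,0],[0,0,-0.03,0,0,0,0],[0,0,-0.02,0,0,0,0],[0,0,0,0,0,0,0],[0,0,0,0,0,0,0]],
  ],
)

```text
t: 17.82
ee_pos: [416.5, 72.7, 241.8]
orientation: [2.466, 1.946, 0.0]
ft_force: [-0.3, -0.2, -1.5]
width: 15.9
grasp_force: 30.0
```

step_arm(
  targets=[
    [[0,0,-0.02,0,0,0,0],[0,0,-0.02,0,0,0,0],[0,0,0,0,0,0,0],[0,0,0,0,0,0,0],[0,0,0,0,0,0,0]],
  ],
)

```text
t: 18.45
ee_pos: [416.5, 72.7, 239.7]
orientation: [2.466, 1.946, 0.0]
ft_force: [-0.9, 0.2, -2.3]
width: 15.7
grasp_force: 30.0
```

step_arm(
  targets=[
    [[0,0,-0.02,0,0,0,0],[0,0,-0.02,0,0,0,0],[0,0,0,0,0,0,0],[0,0,0,0,0,0,0],[0,0,0,0,0,0,0]],
  ],
)

```text
t: 19.08
ee_pos: [416.5, 72.6, 238.7]
orientation: [2.466, 1.946, 0.001]
ft_force: [-3.3, -2.2, 18.3]
width: 15.7
grasp_force: 30.0
```

Run:
```python
from h import *
o=readout.get_obs(); print(o["ee_pos"],o["orientation"],o["ft_force"])
```

```text
[416.51469489  72.60107748 238.70177959] [2.46606552e+00 1.94573118e+00 6.09671461e-04] [-3.26934779 -2.15054314 18.25826996]
```

Table contact. I ease off 1 mm, release and rise.

step_arm(
  targets=[
    [[0,0,0.02,0,0,0,0],[0,0,0,0,0,0,0.6],[0,0,0,0,0,0,0.6],[0,0,0,0,0,0,0.6],[0,0,0,0,0,0,0.6]],
  ],
)

```text
t: 19.7
ee_pos: [416.4, 72.7, 238.6]
orientation: [-2.466, -1.946, 0.0]
ft_force: [0.7, -0.0, 0.2]
width: 51.1
grasp_force: 0.0
```

step_arm(
  targets=[
    [[0,0,0,0,0,0,0.6],[0,0,0.1,0,0,0,0.6],[0,0,0.4,0,0,0,0.6],[0,0,0.8,0,0,0,0.6],[0,0,0.8,0,0,0,0.6]],
  ],
)

```text
t: 20.32
ee_pos: [416.2, 72.6, 344.9]
orientation: [-2.466, -1.946, 0.001]
ft_force: [1.2, 0.6, 1.1]
width: 52.9
grasp_force: 0.0
```

Run:
```python
from fit import *
o=readout.get_obs(); print(o["ee_pos"],o["orientation"],o["ft_force"],o["width"])
im,K,E=snap("wrist","w7"); h=cv2.cvtColor(im,cv2.COLOR_BGR2HSV)
g=(h[...,1]<60)&(h[...,2]>110); y=(h[...,0]>22)&(h[...,0]<36)&(h[...,1]>150)
q=np.array([proj(K,E,(416.5+a,72.5+b,z),True) for a in(-42,42) for b in (-42,42) for z in (0,84)]); x0,y0=q.min(0).astype(int);x1,y1=q.max(0).astype(int);x0=max(x0,0);y0=max(0,y0)
seg=np.zeros(g.shape,np.uint8); seg[y0:y1,x0:x1]=(g|y)[y0:y1,x0:x1]
print(fit(PULL,seg,[416.5,72.5,np.radians(76.6)],K,E))
```

```text
[416.2107782   72.63653473 344.93594376] [-2.46618782e+00 -1.94564294e+00  8.06306721e-04] [1.204292   0.55001778 1.10047163] 52.880950563215485
([np.float64(416.68207451422), np.float64(72.65575890510814), np.float64(76.34949948858105)], np.float64(0.8194868662186927))
```

step_arm(
  targets=[
    [[0.2,-0.2,0,0,0,0,0.6],[0.7,-0.7,0,0,0,0,0.6],[0.8,-0.8,0,0,0,0,0.6],[0.6,-0.6,0,0,0,0,0.6],[0.24,-0.24,0,0,0,0,0.6]],
  ],
)

```text
t: 21.0
ee_pos: [544.6, -56.5, 342.1]
orientation: [-2.468, -1.943, 0.002]
ft_force: [-0.7, 0.4, -0.2]
width: 52.4
grasp_force: 0.0
```

Run:
```python
from fit import *
o=readout.get_obs(); print(o["ee_pos"],o["orientation"],o["ft_force"],o["width"])
im,K,E=snap("wrist"); u,v=proj(K,E,(543.5,-54.6,71),True); print(u,v)
x0,y0=int(u-50),int(v-37); c=im[y0:y0+75,x0:x0+100]
cv2.imwrite("pics/w8.png",cv2.resize(c,(800,600),interpolation=cv2.INTER_CUBIC)); print(x0,y0)
```

```text
[544.63161548 -56.49574226 342.11277356] [-2.46764452e+00 -1.94273353e+00  1.79450853e-03] [-0.68843679  0.37905727 -0.16220881] 52.448809448332085
281.4602683023158 212.27973911119682
231 175
```

View pics/w8.png

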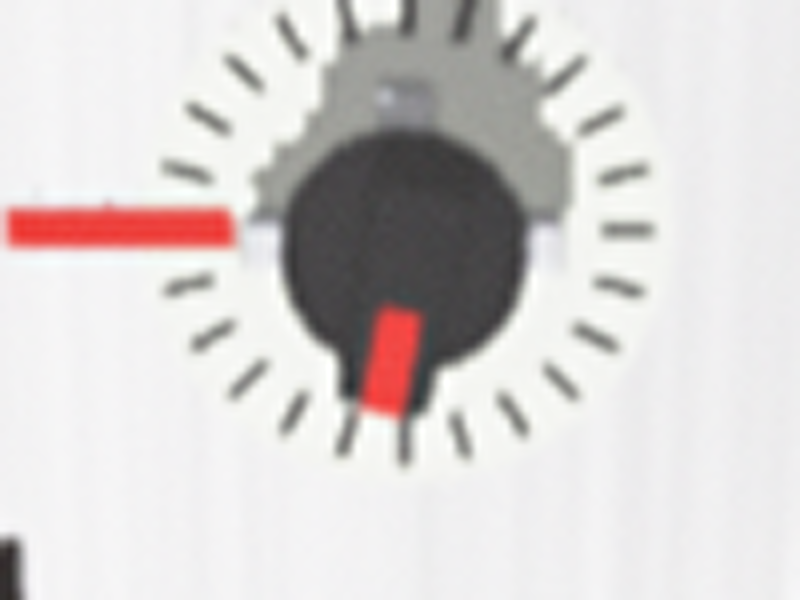

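The bar's red line runs from (403,308) at the axis to (382,415), and the index mark is on the left at (120,228). That puts the joint near 1.38 rad, which is inside the stated range. I'll compute it exactly.

Run:
```python
from fit import *
im,K,E=load("wrist"); f=lambda X,Y,z:atz(K,E,231+X/8,175+Y/8,z,True)[:2]
A=f(403,308,71);B=f(382,415,71);d=B-A; print("axis",A,"tip",B,"len",np.hypot(*d)); th=np.degrees(np.arctan2(d[1],d[0])); print("line ang",th)
I=[f(8,228,40),f(234,229,40)]; print("index",I); e=I[0]-I[1]; ph=np.degrees(np.arctan2(e[1],e[0])); print("index dir",ph,"len",np.hypot(*e))
for C in (A,(I[1]+I[0])/2): pass
e2=I[0]-A; print("axis->index dir",np.degrees(np.arctan2(e2[1],e2[0])),np.hypot(*e2)); print("turn",(ph-th))
# disc/tick ring centre at bed
T=[f(*p,40) for p in [(628,231),(188,172),(188,285),(406,440),(408,15)]]; print(T, (T[3]+T[4])/2)
o=readout.get_obs(); print("q",o["qpos"],o["ee_pos"]); a=o["orientation"]; print("tool y",(np.degrees(2*np.arctan2(a[1],a[0]))-90)%180-180)
```

```text
axis [543.19393096 -55.57226934] tip [538.45789458 -66.04944581] len 11.49788098914657
line ang -114.32456955783864
index [array([499.88652683, -44.46381572]), array([524.7576536 , -50.61846056])]
index dir 166.1007310638805 len 25.621330953228448
axis->index dir 165.61365111915933 44.70938373730843
turn 280.42530062171915
[array([567.64288425, -61.19014094]), array([521.39463921, -43.06194855]), array([518.05920013, -55.69203026]), array([537.64082365, -79.32254091]), array([549.40534459, -31.64774694])] [543.52308412 -55.48514393]
q [-1.25292269e-01  3.94647497e-01  1.84730904e+00 -4.56205910e-04
  9.00284615e-01  1.11748991e-01] [545.13426404 -56.71273422 342.32457869]
tool y -13.565214891227129
```

step_arm(
  targets=[
    [[-0.036,0.024,-0.2,0,0,-0.9,0.6],[0,0,-0.5,0,0,-0.9,0.6],[0,0,-0.5,0,0,-0.9,0.6],[0,0,-0.3,0,0,0,0.6],[0,0,0,0,0,0,0.6]],
  ],
)

```text
t: 21.68
ee_pos: [540.8, -52.7, 267.5]
orientation: [-2.635, -1.706, 0.004]
ft_force: [0.6, -0.2, 0.2]
width: 52.9
grasp_force: 0.0
```

Run:
```python
from fit import *
o=readout.get_obs(); a=o["orientation"]; print(o["ee_pos"],o["ft_force"],"tool y",(np.degrees(2*np.arctan2(a[1],a[0]))-90)%180-180)
im,K,E=snap("wrist"); h=cv2.cvtColor(im,cv2.COLOR_BGR2HSV); m=cv2.inRange(h,(0,150,120),(8,255,255))|cv2.inRange(h,(172,150,120),(180,255,255))
u,v=proj(K,E,(541,-61,71),True); print(u,v); n,l,st,c=cv2.connectedComponentsWithStats(m)
for k in range(1,n):
    if st[k,4]>25 and abs(c[k]-(u,v)).max()<90:
        P=np.argwhere(l==k)[:,::-1]; z=71 if abs(c[k]-(u,v)).max()<15 else 40
        W=np.array([atz(K,E,*p,z,True)[:2] for p in P]); mu=W.mean(0); w,V=np.linalg.eigh(np.cov(W.T)); d=V[:,1]; t=(W-mu)@d; print(st[k],mu.round(1),"ang",np.degrees(np.arctan2(d[1],d[0])).round(1),(mu+d*t.min()).round(1),(mu+d*t.max()).round(1))
```

```text
[540.83481937 -52.67962151 267.488676  ] [ 0.56495938 -0.16682141  0.22491362] tool y -24.158922143692166
290.08764951833024 260.29072223285743
[229 236  32   9 154] [514.2 -47.8] ang 165.2 [523.8 -50.3] [503.1 -44.8]
[285 252   8  17 119] [540.4 -60.6] ang 64.2 [538.1 -65.3] [542.7 -55.9]
```

step_arm(
  targets=[
    [[0.046,-0.056,-0.2,0,0,-0.1,0.6],[0,0,-0.2,0,0,0,0.6],[0,0,-0.1,0,0,0,0.6],[0,0,0,0,0,0,0.6],[0,0,0,0,0,0,0.6]],
  ],
)

```text
t: 22.35
ee_pos: [544.0, -55.9, 243.8]
orientation: [2.644, 1.696, 0.0]
ft_force: [-0.9, -0.2, 0.5]
width: 52.3
grasp_force: 0.0
```

step_arm(
  targets=[
    [[-0.016,0.008,-0.1,0,0,0,0.6],[0,0,-0.02,0,0,0,0.6],[0,0,0,0,0,0,0],[0,0,0,0,0,0,0],[0,0,0,0,0,0,0]],
  ],
)

```text
t: 22.98
ee_pos: [543.2, -55.5, 237.8]
orientation: [2.644, 1.696, 0.0]
ft_force: [-0.9, -0.1, 1.7]
width: 26.0
grasp_force: 0.0
```

step_arm(
  targets=[
    [[0,0,0,0,0,0,0],[0,0,0,0,0,0,0],[0,0,0,0,0,0,0],[0,0,0,0,0,0,0],[0,0,0,0,0,0,0]],
  ],
)

```text
t: 23.6
ee_pos: [543.1, -55.5, 237.7]
orientation: [-2.644, -1.696, 0.0]
ft_force: [-1.9, 0.3, 0.9]
width: 10.0
grasp_force: 30.0
```

Run:
```python
from fit import *
o=readout.get_obs(); a=o["orientation"]; print(o["ee_pos"],o["ft_force"],o["moment"],"tool y",(np.degrees(2*np.arctan2(a[1],a[0]))-90)%180-180)
```

```text
[543.14249367 -55.50833    237.71506079] [-1.89867176  0.28256505  0.93128655] [-0.01898922  0.19049626  0.08182803] tool y -24.65337153885656
```

step_arm(
  targets=[
    [[0,0,0,0,0,-0.6,0],[0,0,0,0,0,-0.8,0],[0,0,0,0,0,-0.8,0],[0,0,0,0,0,-0.8,0],[0,0,0,0,0,-0.8,0]],
  ],
)

```text
t: 24.22
ee_pos: [543.0, -55.5, 237.7]
orientation: [-2.847, -1.329, 0.0]
ft_force: [-0.8, 0.9, 1.8]
width: 9.9
grasp_force: 30.0
```

step_arm(
  targets=[
    [[0,0,0,0,0,-0.8,0],[0,0,0,0,0,-0.8,0],[0,0,0,0,0,-0.8,0],[0,0,0,0,0,-0.8,0],[0,0,0,0,0,-0.8,0]],
  ],
)

```text
t: 24.85
ee_pos: [543.0, -55.4, 237.7]
orientation: [-3.004, -0.919, 0.001]
ft_force: [-2.1, 1.6, 1.8]
width: 10.3
grasp_force: 30.0
```

step_arm(
  targets=[
    [[0,0,0,0,0,-0.9,0],[0,0,0,0,0,-0.9,0],[0,0,0,0,0,-0.9,0],[0,0,0,0,0,-0.9,0],[0,0,0,0,0,-0.9,0]],
  ],
)

```text
t: 25.48
ee_pos: [542.9, -55.2, 237.7]
orientation: [-3.11, -0.438, 0.001]
ft_force: [-1.7, 2.0, 3.0]
width: 9.9
grasp_force: 30.0
```

step_arm(
  targets=[
    [[0,0,0,0,0,-0.9,0],[0,0,0,0,0,-0.9,0],[0,0,0,0,0,-0.9,0],[0,0,0,0,0,-0.9,0],[0,0,0,0,0,-0.9,0]],
  ],
)

```text
t: 26.1
ee_pos: [542.9, -55.1, 237.7]
orientation: [-3.14, 0.054, 0.001]
ft_force: [-1.0, 4.0, 2.7]
width: 9.5
grasp_force: 30.0
```

step_arm(
  targets=[
    [[0,0,0,0,0,-0.9,0],[0,0,0,0,0,-0.9,0],[0,0,0,0,0,-0.9,0],[0,0,0,0,0,-0.2,0],[0,0,0,0,0,0,0]],
  ],
)

```text
t: 26.72
ee_pos: [542.9, -55.0, 237.7]
orientation: [-3.119, 0.367, 0.001]
ft_force: [-1.8, 6.0, 3.7]
width: 10.0
grasp_force: 30.0
```

Run:
```python
from fit import *
o=readout.get_obs(); a=o["orientation"]; print(o["ee_pos"],o["ft_force"],o["moment"],"tool y",(np.degrees(2*np.arctan2(a[1],a[0]))-90)%180-180)
```

```text
[542.90148652 -55.01336872 237.69026625] [-1.79372051  6.00436227  3.72487524] [0.96425556 0.40271022 0.02244125] tool y -103.43285964360791
```

step_arm(
  targets=[
    [[0,0,0,0,0,0,0.35],[0,0,0,0,0,0,0.35],[0,0,0,0,0,0,0.35],[0,0,0.1,0,0,0,0.35],[0,0,0.3,0,0,0,0.35]],
  ],
)

```text
t: 27.35
ee_pos: [542.9, -55.5, 257.8]
orientation: [3.12, -0.368, -0.002]
ft_force: [0.5, 0.2, -0.8]
width: 30.6
grasp_force: 0.0
```

step_arm(
  targets=[
    [[0,0,0.5,0,0,0,0.35],[0,0,0.3,0,0,0,0.35],[0,0,0.1,0,0,0,0.35],[0,0,0,0,0,0,0.35],[0,0,0,0,0,0,0.35]],
  ],
)

```text
t: 27.98
ee_pos: [542.9, -55.5, 302.1]
orientation: [-3.12, 0.368, 0.002]
ft_force: [-0.8, -0.1, 0.1]
width: 30.8
grasp_force: 0.0
```

```bash
cat > red.py <<'E'
from fit import *
o=readout.get_obs(); a=o["orientation"]; print(o["ee_pos"],o["width"],"tool y",(np.degrees(2*np.arctan2(a[1],a[0]))-90)%180-180)
im,K,E=snap("wrist"); h=cv2.cvtColor(im,cv2.COLOR_BGR2HSV); m=cv2.inRange(h,(0,150,100),(8,255,255))|cv2.inRange(h,(172,150,100),(180,255,255))
n,l,st,c=cv2.connectedComponentsWithStats(m); u,v=proj(K,E,(543,-55,71),True); print("axis px",u,v)
for k in range(1,n):
    if st[k,4]>25 and abs(c[k]-(u,v)).max()<110:
      for z in (40,71):
        P=np.argwhere(l==k)[:,::-1]
        W=np.array([atz(K,E,*p,z,True)[:2] for p in P]); mu=W.mean(0); w,V=np.linalg.eigh(np.cov(W.T)); d=V[:,1]; d=d*np.sign(-d[0]); t=(W-mu)@d; print(z,st[k],mu.round(1),"ang",np.degrees(np.arctan2(d[1],d[0])).round(1),(mu+d*t.min()).round(1),(mu+d*t.max()).round(1))
E
python3 red.py
```

```text
[542.86220419 -55.49192314 302.06867993] 30.783518096722126 tool y -103.45641518395831
axis px 282.09213358949927 228.74294443704883
40 [278 231   7  38 197] [516.8 -48. ] ang 165.8 [531.3 -51.6] [500.  -43.7]
71 [278 231   7  38 197] [528.9 -51. ] ang 165.8 [541.5 -54.2] [514.3 -47.3]
```

```bash
cat >> red.py <<'E'
k=max((k for k in range(1,n) if abs(c[k]-(u,v)).max()<110),key=lambda k:st[k,4])
a=np.radians(166); tip=proj(K,E,(543+11.5*np.cos(a),-55.4+11.5*np.sin(a),71),True); i0=proj(K,E,(543+18*np.cos(a),-55.4+18*np.sin(a),40),True); print("tip px",tip,"index inner",i0)
P=np.argwhere(l==k)[:,::-1]
for r in sorted(set(P[:,1])): q=P[P[:,1]==r,0]; print(r,q.min(),q.max(),end="; ")
def ln(Q,z):
    rows=sorted(set(Q[:,1])); W=np.array([atz(K,E,Q[Q[:,1]==r,0].mean(),r,z,True)[:2] for r in rows]); p=np.polyfit(W[:,0],W[:,1],1); return np.degrees(np.arctan(p[0]))+180, np.polyval(p,543)
print(); print("dial",ln(P[(P[:,1]<tip[1]-1.5)&(P[:,1]>st[k,1])],71),"index",ln(P[(P[:,1]>i0[1]+2)&(P[:,1]<st[k,1]+st[k,3]-1)],40))
E
python3 red.py | tail -5
```

```text
40 [278 231   7  38 196] [516.8 -48. ] ang 165.9 [531.3 -51.6] [500.  -43.8]
71 [278 231   7  38 196] [529.  -51.1] ang 165.9 [541.5 -54.2] [514.3 -47.4]
tip px [282.49550267 244.27299978] index inner [282.45210177 237.76368268]
231 279 284; 232 279 284; 233 278 284; 234 278 284; 235 279 284; 236 279 284; 237 279 284; 238 279 284; 239 279 284; 240 279 284; 241 279 284; 242 279 284; 243 278 284; 244 279 284; 245 279 283; 246 280 283; 247 280 283; 248 280 283; 249 279 283; 250 280 283; 251 280 283; 252 280 283; 253 280 283; 254 280 283; 255 280 283; 256 280 283; 257 280 283; 258 279 283; 259 279 283; 260 279 283; 261 279 283; 262 279 283; 263 279 283; 264 279 283; 265 279 283; 266 279 283; 267 279 283; 268 279 283; 
dial (np.float64(168.22979140632637), np.float64(-54.33851867955777)) index (np.float64(165.51536475260224), np.float64(-54.82308632311093))
```

step_arm(
  targets=[
    [[-0.2,0,0.5,0,0,0,0.35],[-0.3,0,1,0,0,0,0.35],[-0.3,0,1,0,0,0,0.35],[0,0,0.4,0,0,0,0.35],[0,0,0,0,0,0,0.35]],
  ],
)

```text
t: 28.7
ee_pos: [503.4, -55.6, 448.9]
orientation: [3.12, -0.368, 0.005]
ft_force: [-0.6, 0.2, -0.3]
width: 30.8
grasp_force: 0.0
```

```bash
cat > fin.py <<'E'
from fit import *
im,K,E=load("wrist")  # last close frame
f=im.astype(float); red=np.clip(f[...,2]-np.maximum(f[...,0],f[...,1])-20,0,None)
def cen(rows): return np.array([[ (red[r,272:291]*np.arange(272,291)).sum()/red[r,272:291].sum(), r] for r in rows])
for n,rows,z in (("dial",range(232,243),71),("index",range(248,267),40)):
    W=np.array([atz(K,E,x,y,z,True)[:2] for x,y in cen(rows)]); p=np.polyfit(W[:,0],W[:,1],1); print(n,180+np.degrees(np.arctan(p[0])))
im,K,E=snap("side"); print("cap side",blue(im),"exp",proj(K,E,(495,285,34)))
h=cv2.cvtColor(im,cv2.COLOR_BGR2HSV); m=cv2.inRange(h,(22,150,100),(35,255,255)); u,v=proj(K,E,(416.7,72.7,59)).astype(int); q=np.argwhere(m[v-15:v+16,u-15:u+16]); print("handle",q.mean(0)[::-1]+(u-15,v-15),(u,v),len(q))
t,K,E=snap("top"); print("cap top",blue(t),proj(K,E,(495,286,42)))
E
python3 fin.py
```

```text
dial 166.53185132212832
index 165.41045316653927
cap side [] exp [271.27162105 155.8967987 ]
handle [246.67073171 197.7195122 ] (np.int64(246), np.int64(198)) 82
cap top [([177, 206, 15, 14, 80], [183.6, 212.5])] [183.25208941 213.43123129]
```

Dial and index agree within about 1°. The cap stands in the dish and the puller stands free on the table, so I hand in.

```bash
python3 -c "
from workcell import ctrl
print(ctrl.close_job())"
```

```text
the job is handed in; nothing more can be done
None
```

The job is handed in: the cap stands in the 112 mm dish, the puller stands released on the bare table, and the dial's red line is within about 1° of the index mark, at roughly 29 s of robot time.

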